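# Hold a box-section piece into the squaring jig for tacking

### The arm

A 6-joint arm with a two-finger parallel gripper is mounted at the origin on the work surface. World frame = base frame: x ahead of the robot, y to its left, z up, the work surface at z = 0. Lengths are in mm, angles in degrees, forces in N, time in s.
With the tool pointing down it reaches from about 300 to 850 mm from the base axis. Payload 4.2 kg.
Tool frame: the origin (TCP) lies at the very end of the fingers, on their centre line; the grasp point (between the pads) lies env.pinch_z behind it (env.pinch_z is the distance from the TCP to the grasp point, in mm); z points along the fingers, y is the line along which they close (so a half turn about z gives the same grasp; the last joint's range is limited). The gripper opens to 91 mm and grips with 3 to 60 N. Pads are 32 mm wide; open, the fingers measure 118 mm over their backs; the gripper's body (76 mm by 178 mm) begins 60 mm behind the grasp point.
Start: joints at [-78.266, 18.312, 89.639, -0, 72.044, -1.146], TCP at [128.176, -560.548, 213.976] pointing down, gripper open.
Joint ranges: [-177.97, 177.97], [-48.28, 115.42], [12.27, 149.76], [-77.06, 257.06], [2.81, 150.46], [-146.56, 146.56]. Speed limits (degrees/s): [147.25, 147.25, 180, 180, 180, 180].

### API

Orientations are given as [roll, pitch, yaw] about the fixed x, y, z axes, in that order (R = Rz(yaw) Ry(pitch) Rx(roll)).
In Python, from workcell import state, vision, job_done, env gives the robot as it stands.
- The arm moves only by the tool servo_tool, never from a script. Its argument "rows" is a list of rows, each a list of 5 numbers: the shift along the tool's x, y, z scaled (see below), then the turn about the tool's z scaled (see below), then the opening, from 0 (shut) to 1 (fully open). A call has 1 to 20 rows; each row is the pose to reach, as a shift and turn from the pose commanded when the call began, along the tool's axes at that moment; what a row does not reach only later rows make up. The controller multiplies each number of a shift by 200 mm and each number of a turn by 90 degrees. A row lasts 1/12 s, in which the tool goes at most 41.7 mm and 7.16 degrees, less where a joint would pass 70% of its speed; a pose out of reach is approached as far as the arm can. A call with a number of a shift or a turn outside -1 to 1 is refused whole. A call with a gripper value outside its range is refused whole. The fingers move at their own pace and stop on an object; "force" is the grip in N (left out, the last holds). Time passes only in rows, so rows that repeat a pose let the fingers close. It gives the time, the measured TCP pose, the force, the opening and the grip force at its end, in the units of the state.
- state(): the state, without advancing time (a new reading comes with each control period).
- vision.grab_frame(name): name is "scene" or "top" or "wrist"; returns the picture (400x640x3 uint8, red, green, blue); there is no depth.
- vision.camera_info(name): a dict with "vertical_fov" (degrees; the focal length in pixels is half the picture's height over the tangent of half this angle, whatever the lens; pixels are square), "cx", "cy" (the principal point, pixels), "T" (4x4, takes a point from camera to world coordinates). Camera axes: x right, y up, looking along -z (the intrinsics and any distortion apply to the point x, -y, -z); pixel columns grow to the right and rows downward; lengths in mm; the calibration is good to about 2 mm. The wrist camera is an equidistant fisheye: a pixel r from the principal point sees the ray r / f radians off the axis. A picture is of the moment at which its call begins: read the wrist's pose just before it. camera_info takes no time and is no camera call; for the wrist camera it gives the pose at the moment of the call.
- job_done(): hands the job in; it is judged then, once.
The state is a dict: "time_s": time; "qpos": joint angles; "qvel": joint speeds; "effort": joint torques, N m; "ee_pos": TCP position; "ee_rot": TCP orientation; "force": force on the tool from outside, world axes, zero at the start; "torque": the same for the moment, N m; "gripper_width": finger opening in mm; "gripper_force": force on a finger pad.
Only numpy, scipy, OpenCV 4.12 (cv2) and the standard library are available. Lean on these libraries where they do the work, as an engineer would, in place of code of your own. Each camera call takes 0.05 s, during which the arm holds its last target. There are 200 camera calls.

### The job

Get the squaring jig ready for the next tack weld: first take the two leftovers off its plate, the hex bolt into the bin with the other bolts and the square-bar offcut into the steel bin with the other offcuts. Then set the short piece of box section in the jig's corner the way up it stands now, flat on the plate, its end butted square against the clamped frame rail and its long side along the fence, and press it firmly (by hand force, no ramming) against both at once. Finish still holding it with the fingers, pressed into the corner, and leave everything else where it lies.

Things in the scene. Friction and masses are not known exactly. Their poses are not given: they have to be found in the camera images.
- jig: squaring jig, fixed to the table ahead of the robot: steel plate 12 thick carrying a fence, a frame rail and a strap clamp on the rail (at x = -150, top 92 above the table). Origin on the table under the inner corner; z up. Plate: x -185 to +45, y -200 to +80. Fence face is the plane x = 0, rail face the plane y = 0; the open pocket is on the -x, -y side. Turned up to 0.2 rad
- jig_corner (a point): the inner corner itself, on the top of the jig plate (12 above the table), axes as the jig. A box section fully home has its own origin at x = -20, y = -50, z = 0 from here, its y axis along the jig's y (either way round). All rigid smooth steel: the piece slides on plate, fence and rail with a friction of about 0.3
- fence: the low fence: a fixed square steel bar 20 x 20 lying on the plate along the jig's y, from y = -15 to y = -190, its working face at x = 0 of the jig and its body at x 0 to 20; top 20 above the plate (32 above the table). Origin at the jig corner on the plate
- rail: the frame rail: a fixed 60 x 40 box section standing on its narrow side along the jig's x, from x = -175 to +40, its working face at y = 0 of the jig and its body at y 0 to 40; top 60 above the plate (72 above the table). Origin at the jig corner on the plate
- tube: the loose piece to fit: steel box section 60 x 40 x 3 wall, 100 long, open ends, standing on its narrow side on the table right of the jig; about 0.43 kg. Origin: centre of its underside; y along its length (100), x across its width (40), z up (60). Gripped across the 40 with the fingertips 24 or more above its underside, the fingers clear the fence
- offcut: leftover: solid square steel bar stub, 60 long (its x) x 25 x 25, lying on the jig plate near the fence with its length roughly across the fence; about 0.29 kg. Origin at the centre of its underside
- bolt: leftover: M16 hex bolt lying on the jig plate. Shank 16 thick and 60 long, head 10 thick and 24 across flats; it lies along its x, head at x -35 to -25, tip at x +35, and its axis is 8 to 12 above the plate. Origin under the middle of its length, on the plate; about 0.13 kg
- bolt_bin: grey plastic bin, fixed, open on top, 160 (x) x 130 (y) x 60 high, walls 3, with hex bolts and nuts of the same kind lying in it (up to about 24 deep). Origin under its centre on the table
- scrap_bin: dark sheet-steel bin with two wire handles on its short sides, fixed, open on top, 160 (x) x 130 (y) x 60 high, walls 3, with square-bar offcuts lying in it (28 deep). Origin under its centre on the table. The two bins may have changed places
- channel: bystander, not to be moved: a short piece of open steel U-channel, 40 x 80 x 50 high, open side up, beside the box section: not the piece to be fitted
- soapstone: bystander, not to be moved: flat aluminium soapstone holder, 125 x 16 x 8, lying on the jig plate near the outer end of the fence
- hammer: bystander, not to be moved: hammer with a wooden handle, about 300 long
- brush: bystander, not to be moved: wire brush, 250 x 28 x 41 high
- tape: bystander, not to be moved: tape measure, 70 x 36 x 60 high
- driver: bystander, not to be moved: screwdriver, 210 long
Things that resemble listed ones, but are neither listed nor needed, are in the scene too. Leave any orange or purple look-alike of the bolt alone. What is shaped like the offcut but purple is not meant.

How it is judged:
By the outcome, as a careful person would: the job done as asked, in the order asked, and still so for the second after the job is handed in, while the arm keeps its last pose, push and grip.
It also fails if it takes over 72 s, if anything falls off the work surface, if the arm or the gripper's body presses on something with over 40 N, if the wrist force passes 120 N, or if a joint passes its speed limit or range.

## Working session

There is one attempt and no reset: what is moved stays moved. The work goes in short steps, Python scripts to look and compute and a tool call to move; the robot and the scene stay as the last step left them, time stands still between calls to the robot, and variables do not carry over. Pictures are saved under pics/ and viewed, at most 10 in all, crops included, and the job is handed in when it is done.

Besides the shell and the picture viewer there is one more tool, called as a command line: name --pt "numbers of a row" for each row, then --argument value for the rest. servo_tool: Moves the arm, as the interface text tells. Its arguments: {"type":"object","properties":{"rows":{"type":"array"},"force":{"type":"number"}},"required":["rows"]}

```bash
mkdir -p pics; ls; cat > h.py <<'E'
import numpy as np, cv2
from workcell import state, vision, job_done, env
def save(name,fn):
    im=vision.grab_frame(name); cv2.imwrite('pics/'+fn,im[:,:,::-1]); return im
def ray(name,u,v):
    c=vision.camera_info(name); f=200/np.tan(np.radians(c['vertical_fov']/2))
    x,y=(u-c['cx'])/f,(v-c['cy'])/f
    if name=='wrist':
        r=np.hypot(x,y); s=np.sin(r)/r if r>0 else 1; d=np.array([x*s,-y*s,-np.cos(r)])
    else: d=np.array([x,-y,-1.])
    T=np.array(c['T']); return T[:3,3],T[:3,:3]@d
def onz(name,u,v,z):
    o,d=ray(name,u,v); return o+d*(z-o[2])/d[2]
def proj(name,p):
    c=vision.camera_info(name); f=200/np.tan(np.radians(c['vertical_fov']/2)); T=np.array(c['T'])
    q=T[:3,:3].T@(np.array(p,float)-T[:3,3]); q=np.array([q[0],-q[1],-q[2]])
    if name=='wrist':
        r=np.hypot(q[0],q[1]); k=np.arctan2(r,q[2])/r
    else: k=1/q[2]
    return q[:2]*k*f+[c['cx'],c['cy']]
E
python3 - <<'E'
from h import *
a=save('top','top0.png'); b=save('scene','scene0.png')
print(env.pinch_z, state())
for n in('top','scene','wrist'): print(n,vision.camera_info(n))
E
```

```text
pics
18.8 {'time_s': 0.1, 'qpos': array([-7.82670803e+01,  1.83495043e+01,  8.96995206e+01, -1.33426058e-03,
        7.20411003e+01, -1.14460066e+00]), 'qvel': array([ 0.11915205, -0.00418284, -0.22378488, -0.03471674, -0.0239041 ,
       -0.02750161]), 'effort': array([ 1.31874840e-03, -4.13332164e+01, -2.32510632e+01,  7.27451476e-02,
        4.21334244e-02, -6.68982352e-05]), 'ee_pos': array([ 128.06689498, -560.1110667 ,  213.18831894]), 'ee_rot': array([-1.79909867e+02, -5.31963830e-04,  1.28779323e+01]), 'force': array([ 0.00222627,  0.5929322 , -0.26193459]), 'torque': array([-0.03424616, -0.00124431, -0.03564398]), 'gripper_force': 0.0, 'gripper_width': 91.14741047209559}
top {'vertical_fov': 55.77408390305611, 'cx': 317.620856892999, 'cy': 200.75937342857364, 'T': array([[ 1.36833051e-02,  9.96715758e-01, -7.98151944e-02,
         4.94818446e+02],
       [-9.99869451e-01,  1.29531187e-02, -9.65907974e-03,
        -3.11414893e+01],
       [-8.59350130e-03,  7.99369427e-02,  9.96762879e-01,
         1.04203638e+03],
       [ 0.00000000e+00,  0.00000000e+00,  0.00000000e+00,
  
[... 205 characters left out ...]
3],
       [ 9.54360929e-01, -2.34731402e-01,  1.84652069e-01,
         1.85952798e+02],
       [ 1.62744539e-02,  6.58232933e-01,  7.52638392e-01,
         9.95574668e+02],
       [ 0.00000000e+00,  0.00000000e+00,  0.00000000e+00,
         1.00000000e+00]])}
wrist {'vertical_fov': 65.70646984690485, 'cx': 322.1976075381238, 'cy': 197.34316540564598, 'T': array([[ 2.23915478e-01,  9.37021775e-01,  2.68052330e-01,
         2.04164594e+02],
       [-9.74606885e-01,  2.15790482e-01,  5.97987186e-02,
        -5.43865823e+02],
       [-1.81043994e-03, -2.74635505e-01,  9.61546703e-01,
         3.83925627e+02],
       [ 0.00000000e+00,  0.00000000e+00,  0.00000000e+00,
         1.00000000e+00]])}
```

View pics/top0.png

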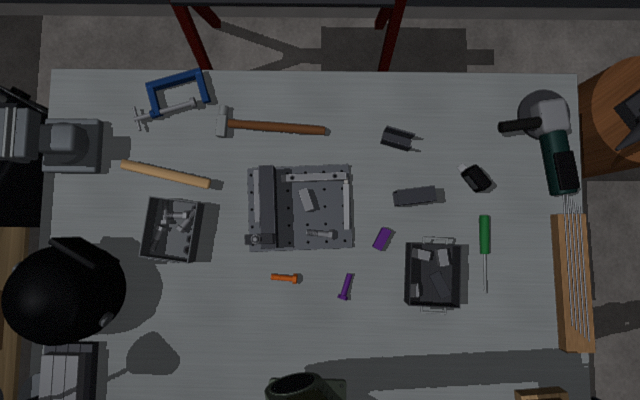

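View pics/scene0.png

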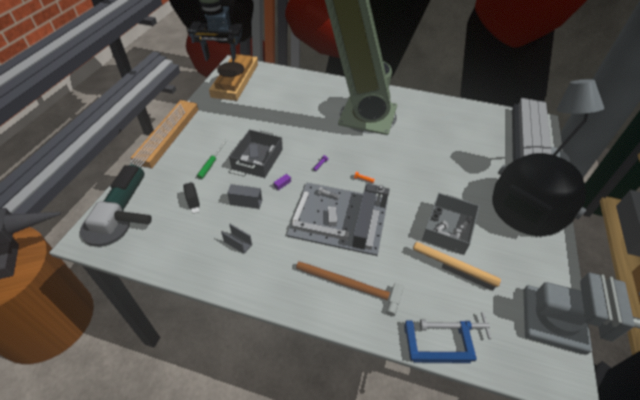

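The top view shows the jig at about (300,205), with the rail along columns 258-275, the fence at row 177 and the soapstone at column 347. The bolt bin is at (173,230), and the scrap bin with wire handles is at (433,273).

Candidates for each thing I want:
- **Bolt:** grey (320,234) on the plate. Look-alikes are orange (285,278) and purple (345,287). I choose the grey one.
- **Offcut:** grey (307,200) on the plate. The look-alike is purple (382,238). I choose the grey one.
- **Tube:** closed box at (418,195). The look-alike is the U-channel at (402,138). I choose the closed box.

I'll check these choices in one close crop.

```bash
python3 - <<'E'
from h import *
im=cv2.imread('pics/top0.png')
c=cv2.convertScaleAbs(cv2.resize(im[155:260,240:450],None,fx=3.8,fy=3.8,interpolation=cv2.INTER_CUBIC),alpha=1.6)
cv2.imwrite('pics/crop0.png',c); print(c.shape)
for n,u,v,z in [('bolt',320,234,22),('offcut',307,200,37),('tube',416,196,60),('bb',174,231,60),('sb',433,274,60)]:
    print(n,onz('top',u,v,z).round())
E
```

```text
(399, 798, 3)
bolt [487. -29.  22.]
offcut [577.   7.  37.]
tube [ 589. -278.   60.]
bb [490. 351.  60.]
sb [ 389. -320.   60.]
```

View pics/crop0.png

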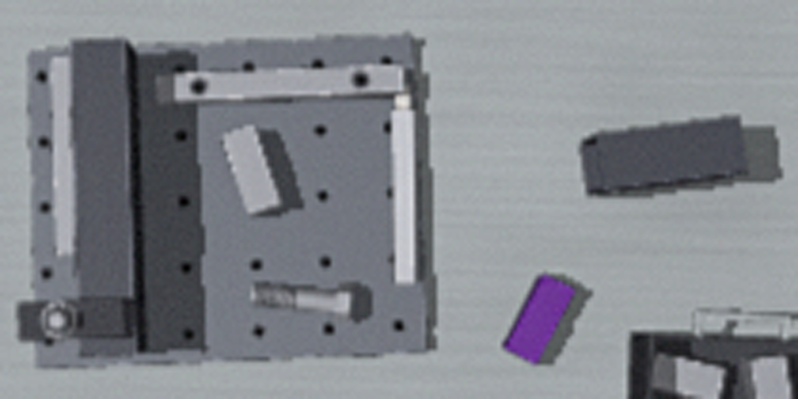

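The crop confirms the choices: the grey bolt at crop (305,298) with its head on the right, the grey offcut at (253,170), and the closed tube at (665,155). The soapstone is at (403,195). Next I'll move the wrist camera over the jig.

servo_tool --pt "0.5 -0.35 -0.15 0 1" --pt "1 -0.7 -0.25 0 1" --pt "1 -0.7 -0.25 0 1" --pt "1 -0.7 -0.25 0 1" --pt "1 -0.7 -0.25 0 1" --pt "1 -0.7 -0.25 0 1" --pt "1 -0.7 -0.25 0 1"

```text
time_s: 0.68
ee_pos: [295.9, -375.1, 265.4]
ee_rot: [180.0, -0.2, 13.2]
force: [0.1, 0.1, 0.4]
gripper_width: 91.3
gripper_force: 0.0
```

servo_tool --pt "1 -0.7 0 0 1" --pt "1 -0.7 0 0 1" --pt "1 -0.7 0 0 1" --pt "1 -0.7 0 0 1" --pt "1 -0.7 0 0 1" --pt "1 -0.7 0 0 1"

```text
time_s: 1.18
ee_pos: [456.7, -196.6, 263.6]
ee_rot: [-180.0, 0.0, 12.9]
force: [-0.4, -0.6, -0.2]
gripper_width: 91.0
gripper_force: 0.0
```

servo_tool --pt "0.44 -0.25 0 -0.86 1" --pt "0.44 -0.25 0 -0.86 1" --pt "0.44 -0.25 0 -0.86 1" --pt "0.44 -0.25 0 -0.86 1" --pt "0.44 -0.25 0 -0.86 1" --pt "0.44 -0.25 0 -0.86 1" --pt "0.44 -0.25 0 -0.86 1" --pt "0.44 -0.25 0 -0.86 1" --pt "0.44 -0.25 0 -0.86 1" --pt "0.44 -0.25 0 -0.86 1" --pt "0.44 -0.25 0 -0.86 1" --pt "0.44 -0.25 0 -0.86 1" --pt "0.44 -0.25 0 -0.86 1" --pt "0.44 -0.25 0 -0.86 1" --pt "0.44 -0.25 0 -0.86 1"

```text
time_s: 2.43
ee_pos: [530.3, -130.2, 263.8]
ee_rot: [-180.0, 0.0, 90.2]
force: [-0.6, -0.3, -0.7]
gripper_width: 91.3
gripper_force: 0.0
```

```bash
cat >> h.py <<'E'
def go(x,y,z,yaw):
    s=state(); p=s['ee_pos']; y0=s['ee_rot'][2]; a=np.radians(y0); d=np.array([x,y,z])-p
    t=(yaw-y0+180)%360-180
    print('at',p.round(1),round(y0,2),'-> shift',np.round([(d[0]*np.cos(a)+d[1]*np.sin(a))/200,(d[0]*np.sin(a)-d[1]*np.cos(a))/200,-d[2]/200],4),'turn',round(-t/90,4))
E
python3 - <<'E'
from h import *
s=state(); print(s['time_s'],s['ee_pos'],s['ee_rot'],s['qpos'].round(1))
im=save('wrist','w0.png')
np.save('w0T.npy',np.array(vision.camera_info('wrist')['T']))
b=cv2.convertScaleAbs(im[:,:,::-1],alpha=1.5); cv2.imwrite('pics/w0b.png',b)
E
```

```text
2.4333 [ 530.2852532  -130.20538101  263.78045976] [-1.79984018e+02  2.73868320e-03  9.01878009e+01] [-15.   14.1  88.4  -0.   77.5 -15.2]
```

View pics/w0b.png

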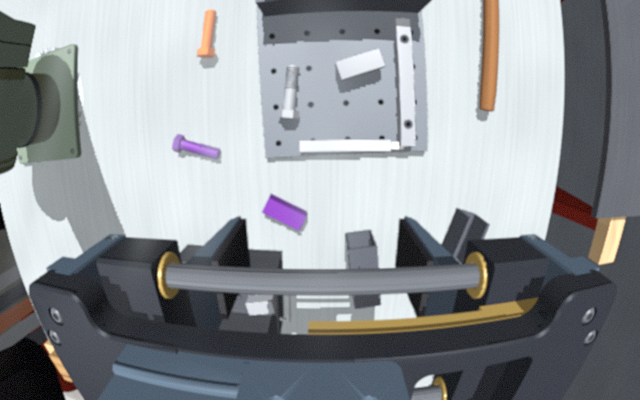

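The wrist view shows the plate with the bolt (290,92, head at the bottom), the offcut (360,64), the fence (405,85), the soapstone (348,146), and the tube (362,265) partly behind the gripper. I'll go lower for a precise fix.

servo_tool --pt "0.2 0 0.2 0 1" --pt "0.2 0 0.42 0 1" --pt "0.2 0 0.42 0 1" --pt "0.2 0 0.42 0 1" --pt "0.2 0 0.42 0 1" --pt "0.2 0 0.42 0 1"

```text
time_s: 2.98
ee_pos: [531.4, -90.6, 181.5]
ee_rot: [179.8, 0.0, 90.3]
force: [0.6, 0.4, 0.6]
gripper_width: 90.9
gripper_force: 0.0
```

```bash
python3 - <<'E'
from h import *
s=state(); print(s['time_s'],s['ee_pos'],s['ee_rot'])
im=save('wrist','w1.png')
np.save('w1T.npy',np.array(vision.camera_info('wrist')['T']))
b=cv2.convertScaleAbs(cv2.resize(im[0:270,190:510,::-1],None,fx=2.2,fy=2.2,interpolation=cv2.INTER_CUBIC),alpha=1.2); cv2.imwrite('pics/w1b.png',b);print(b.shape)
E
```

```text
2.9833 [531.38680716 -90.59991277 181.47392574] [1.79825981e+02 4.95674434e-02 9.02503600e+01]
(594, 704, 3)
```

View pics/w1b.png

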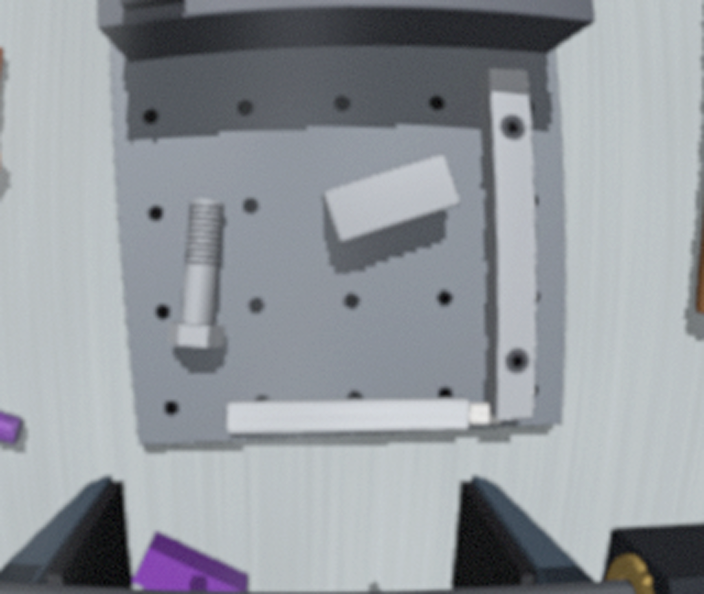

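The close view shows:
- The fence's top edge running from (491,92) to (497,418).
- The bolt from its tip (206,202) to its head (198,335).
- The offcut's top corners at (325,193), (444,155), (459,204) and (341,241).
- The rail face at the top of the picture.

Now I'll compute the poses.

```bash
python3 - <<'E'
from h import *
im=cv2.imread('pics/w1.png'); g=cv2.GaussianBlur(cv2.cvtColor(im,cv2.COLOR_BGR2GRAY),(0,0),0.8).astype(float)
C=lambda cx,cy:(190+cx/2.2,cy/2.2)
def sub(p):  # subpixel peak of 1D gradient
    i=int(np.argmax(p)); 
    if 0<i<len(p)-1:
        a,b,c=p[i-1:i+2]; return i+0.5*(a-c)/(a-2*b+c+1e-9)
    return i
def fit(pts):
    vx,vy,x,y=cv2.fitLine(np.float32(pts)[:,:2],cv2.DIST_HUBER,0,.1,.01).ravel(); return np.array([x,y]),np.array([vx,vy])
P=[]
for v in range(46,186):
    u0=C(491+6*(v*2.2-92)/326,0)[0]; lo=int(u0)-5
    r=g[v,lo:lo+11]; P.append(onz('wrist',lo+.5+sub(np.diff(r)),v,32))
fp,fd=fit(P); fd=fd*np.sign(fd[1]); print('fence',fp,fd,'jig yaw',np.degrees(np.arctan2(-fd[0],fd[1])))
for nm,cy0,cy1,z,sg,cx0,cx1 in [('railtop',25,18,72,-1,140,560),('railbot',62,50,12,1,200,470)]:
    P=[]
    for u in range(int(C(cx0,0)[0]),int(C(cx1,0)[0])):
        v0=(cy0+(cy1-cy0)*((u-190)*2.2-130)/420)/2.2; lo=max(0,int(v0)-4)
        P.append(onz('wrist',u,lo+.5+sub(sg*np.diff(g[lo:lo+9,u])),z))
    rp,rd=fit(P); rd*=np.sign(rd[0]); print(nm,rp,rd,'yaw',np.degrees(np.arctan2(rd[1],rd[0])))
    A=np.array([fd,-rd]).T; t=np.linalg.solve(A,rp-fp); print(' corner',fp+t[0]*fd)
o=[onz('wrist',*C(*q),37) for q in [(325,193),(444,155),(459,204),(341,241)]]
o=np.array(o); d=(o[1]+o[2]-o[0]-o[3])/2; w=(o[3]+o[2]-o[0]-o[1])/2
print('offcut',o.mean(0),np.linalg.norm(d),np.linalg.norm(w),'len yaw',np.degrees(np.arctan2(d[1],d[0])))
t=onz('wrist',*C(206,201),22);h=onz('wrist',*C(198,336),24);d=t-h
print('bolt',(t+h)/2,np.linalg.norm(d),np.degrees(np.arctan2(d[1],d[0])))
# tube top-camera check
b=cv2.cvtColor(cv2.imread('pics/top0.png'),cv2.COLOR_BGR2GRAY)
m=((b<90).astype('uint8')*255); m2=np.zeros_like(m); m2[178:215,388:440]=m[178:215,388:440]
c=max(cv2.findContours(m2,0,1)[0],key=cv2.contourArea); print(cv2.minAreaRect(c))
bx=np.array([onz('top',*q,60)[:2] for q in cv2.boxPoints(cv2.minAreaRect(c))]); print(bx.round(),bx.mean(0))
E
```

```text
fence [629.8255     -3.2038546] [-0.05639928  0.9984083 ] jig yaw 3.2331562
railtop [556.19403  88.08142] [0.9979696  0.06369145] yaw 3.651723
 corner [624.4229   92.43585]
railbot [566.411    89.46942] [0.9980328  0.06269391] yaw 3.5944533
 corner [624.38477  93.11118]
offcut [578.7574091   9.0487317  37.       ] 58.53766697166643 23.745184297526276 len yaw 19.80900754581569
bolt [489.21686463 -25.27071635  23.        ] 65.93937203328042 86.25342692437845
((416.06927490234375, 196.05386352539062), (18.729244232177734, 47.50529861450195), 82.87498474121094)
[[ 605. -214.]
 [ 622. -336.]
 [ 573. -342.]
 [ 556. -219.]] [ 589.12381451 -277.76255703]
```

servo_tool --force 25 --pt "0.32 -0.21 0.1 0.044 0.6" --pt "0.32 -0.21 0.2 0.044 0.6" --pt "0.32 -0.21 0.4 0.044 0.6" --pt "0.32 -0.21 0.6 0.044 0.6" --pt "0.32 -0.21 0.7 0.044 0.6" --pt "0.32 -0.21 0.7 0.044 0.6" --pt "0.32 -0.21 0.7 0.044 0.6"

```text
time_s: 3.62
ee_pos: [488.8, -26.6, 40.7]
ee_rot: [179.9, 0.0, 86.3]
force: [0.2, -0.1, 1.2]
gripper_width: 54.8
gripper_force: 0.0
```

```bash
python3 - <<'E'
from h import *
print(state()['time_s'],state()['gripper_width']); go(489,-27,15,86.25)
E
```

```text
3.6167 54.842344370911924
at [488.8 -26.6  40.7] 86.29 -> shift [-0.0018  0.0009  0.1284] turn 0.0004
```

servo_tool --force 25 --pt "0 0 0.08 0 0.6" --pt "0 0 0.125 0 0.6" --pt "0 0 0.125 0 0.6" --pt "0 0 0.125 0 0" --pt "0 0 0.125 0 0" --pt "0 0 0.125 0 0" --pt "0 0 0.125 0 0" --pt "0 0 0.125 0 0" --pt "0 0 0.125 0 0" --pt "0 0 0.125 0 0"

```text
time_s: 4.45
ee_pos: [487.9, -26.3, 15.1]
ee_rot: [180.0, 0.0, 86.3]
force: [-0.8, -0.4, 1.0]
gripper_width: 15.4
gripper_force: 25.0
```

servo_tool --pt "0 0 -0.1 0 0" --pt "0 0 -0.3 0 0" --pt "0 0 -0.5 0 0" --pt "0 0 -0.68 0 0" --pt "0 0 -0.68 0 0" --pt "0 0 -0.68 0 0"

```text
time_s: 4.95
ee_pos: [489.0, -26.3, 152.8]
ee_rot: [179.7, 0.0, 86.3]
force: [-0.6, -0.2, -2.4]
gripper_width: 15.0
gripper_force: 25.0
```

```bash
python3 - <<'E'
from h import *
im=cv2.imread('pics/top0.png'); g=cv2.cvtColor(im,cv2.COLOR_BGR2GRAY)
# bins: refine via dark contour
for n,(u0,u1,v0,v1) in {'bolt':(135,215,190,268),'scrap':(400,466,234,312)}.items():
    m=(g[v0:v1,u0:u1]<95).astype('uint8')*255
    c=max(cv2.findContours(m,0,1)[0],key=cv2.contourArea); r=cv2.minAreaRect(c); ctr=np.array(r[0])+[u0,v0]
    print(n,r,ctr,onz('top',*ctr,50))
go(490,348,140,86.25); s=state(); print(s['gripper_width'],s['gripper_force'],s['time_s'])
E
```

```text
bolt ((39.5, 41.5), (71.0, 79.0), 90.0) [174.5 231.5] [488.43330417 353.01248581  50.        ]
scrap ((34.0, 39.5), (75.0, 62.0), 90.0) [434.  273.5] [ 389.43127644 -325.1206582    50.        ]
at [489.  -26.3 152.8] 86.32 -> shift [ 1.8682 -0.115   0.0639] turn 0.0008
14.99942546482147 24.956925809383392 4.95
```

servo_tool --pt "0.2 0 0 0 0" --pt "0.4 -0.03 0 0 0" --pt "0.6 -0.06 0 0 0" --pt "0.8 -0.06 0 0 0" --pt "0.95 -0.06 0 0 0" --pt "0.95 -0.06 0 0 0"

```text
time_s: 5.45
ee_pos: [487.2, 168.7, 148.8]
ee_rot: [-179.8, -0.1, 86.6]
force: [0.3, 0.1, -0.9]
gripper_width: 15.4
gripper_force: 25.0
```

servo_tool --pt "0.2 -0.03 0 0 0" --pt "0.4 -0.06 0 0 0" --pt "0.6 -0.06 0 0 0" --pt "0.8 -0.06 0.05 0 0" --pt "0.93 -0.06 0.2 0 0" --pt "0.93 -0.06 0.35 0 0" --pt "0.93 -0.06 0.5 0 0" --pt "0.93 -0.06 0.5 0 0" --pt "0.93 -0.06 0.5 0 0"

```text
time_s: 6.2
ee_pos: [486.2, 348.7, 48.1]
ee_rot: [-179.7, 0.3, 86.3]
force: [0.1, -1.0, -0.2]
gripper_width: 15.3
gripper_force: 25.0
```

```bash
python3 - <<'E'
from h import *
go(490,350,46,86.25); s=state(); print(s['gripper_width'],s['force'],s['time_s'])
E
```

```text
at [486.2 348.7  48.1] 86.31 -> shift [0.0076 0.0186 0.0107] turn 0.0007
15.278956944305369 [ 0.05275161 -0.96341251 -0.24932787] 6.2
```

servo_tool --pt "0 0 0 0 0.3" --pt "0 0 0 0 0.5" --pt "0 0 0 0 0.5" --pt "0 0 -0.1 0 0.5" --pt "0 0 -0.3 0 0.5" --pt "0 0 -0.5 0 0.5" --pt "-0.1 0.05 -0.55 0.08 0.5" --pt "-0.3 0.1 -0.55 0.16 0.5" --pt "-0.5 0.2 -0.55 0.24 0.5" --pt "-0.7 0.25 -0.55 0.32 0.5" --pt "-0.835 0.285 -0.55 0.4 0.5" --pt "-0.835 0.285 -0.55 0.4 0.5"

```text
time_s: 7.2
ee_pos: [535.5, 175.0, 162.8]
ee_rot: [179.8, -0.0, 49.8]
force: [0.1, -1.0, -0.6]
gripper_width: 45.7
gripper_force: 0.0
```

```bash
python3 - <<'E'
from h import *
go(578.8,9,90,19.8); s=state(); print(s['gripper_width'],s['force'],s['time_s'])
E
```

```text
at [535.5 175.  162.8] 49.81 -> shift [-0.4941  0.7011  0.3642] turn 0.3334
45.6664655347895 [ 0.09477059 -1.04744738 -0.5811203 ] 7.2
```

servo_tool --pt "-0.1 0.15 0 0.08 0.5" --pt "-0.25 0.35 0 0.16 0.5" --pt "-0.4 0.55 0 0.24 0.5" --pt "-0.49 0.7 0 0.333 0.5" --pt "-0.49 0.7 0.15 0.333 0.5" --pt "-0.49 0.7 0.35 0.333 0.5" --pt "-0.49 0.7 0.5 0.333 0.5" --pt "-0.49 0.7 0.55 0.333 0.5" --pt "-0.49 0.7 0.55 0.333 0.5"

```text
time_s: 7.95
ee_pos: [577.9, 15.6, 49.4]
ee_rot: [-179.9, 0.2, 20.4]
force: [-0.4, -0.7, -0.1]
gripper_width: 45.3
gripper_force: 0.0
```

```bash
python3 - <<'E'
from h import *
go(578.8,9,16,19.8); s=state(); print(s['gripper_width'],s['force'],s['time_s'])
E
```

```text
at [577.9  15.6  49.4] 20.38 -> shift [-0.0073  0.0323  0.1672] turn 0.0064
45.344200924136246 [-0.39777358 -0.72863106 -0.09374197] 7.95
```

servo_tool --force 30 --pt "-0.005 0.03 0 0.006 0.5" --pt "-0.005 0.03 0 0.006 0.5"

```text
time_s: 8.12
ee_pos: [582.7, 9.0, 53.5]
ee_rot: [179.9, -0.3, 19.8]
force: [-0.2, 0.1, 0.7]
gripper_width: 45.7
gripper_force: 0.0
```

```bash
python3 - <<'E'
from h import *
go(578.8,9,16,19.8)
E
```

```text
at [582.7   9.   53.5] 19.82 -> shift [-0.0186 -0.0067  0.1873] turn 0.0002
```

servo_tool --force 30 --pt "-0.015 -0.004 0.08 0 0.5" --pt "-0.015 -0.004 0.16 0 0.5" --pt "-0.015 -0.004 0.185 0 0.5" --pt "-0.015 -0.004 0.185 0 0" --pt "-0.015 -0.004 0.185 0 0" --pt "-0.015 -0.004 0.185 0 0" --pt "-0.015 -0.004 0.185 0 0" --pt "-0.015 -0.004 0.185 0 0"

```text
time_s: 8.78
ee_pos: [578.5, 9.4, 15.3]
ee_rot: [180.0, -0.2, 19.8]
force: [-0.3, 1.4, 5.6]
gripper_width: 25.0
gripper_force: 30.0
```

servo_tool --pt "0 0 -0.1 0 0" --pt "0 0 -0.3 0 0" --pt "0 0 -0.5 0 0" --pt "0 0 -0.65 0 0" --pt "0 0 -0.65 0 0" --pt "0 0 -0.65 0 0"

```text
time_s: 9.28
ee_pos: [578.1, 9.0, 145.5]
ee_rot: [179.9, -0.2, 19.8]
force: [-0.5, 0.4, -3.0]
gripper_width: 24.7
gripper_force: 30.0
```

```bash
python3 - <<'E'
from h import *
go(390,-322,145,19.8); s=state(); print(s['gripper_width'],s['gripper_force'],s['qpos'].round())
E
```

```text
at [578.1   9.  145.5] 19.81 -> shift [-1.4459  1.2383  0.0023] turn 0.0001
24.740277907563907 29.99947339296341 [-0. 21. 95. -0. 63. 70.]
```

servo_tool --pt "-0.1 0.09 0 0 0" --pt "-0.25 0.21 0 0 0" --pt "-0.4 0.34 0 0 0" --pt "-0.55 0.47 0 0 0" --pt "-0.72 0.62 0 0 0" --pt "-0.72 0.62 0 0 0"

```text
time_s: 9.78
ee_pos: [478.6, -160.5, 141.3]
ee_rot: [-179.9, 0.5, 19.6]
force: [-0.1, -0.0, -3.1]
gripper_width: 24.6
gripper_force: 30.0
```

servo_tool --pt "-0.15 0.12 0 0 0" --pt "-0.3 0.25 0 0 0" --pt "-0.45 0.38 0 0 0" --pt "-0.6 0.5 0 0 0" --pt "-0.725 0.62 0 0 0" --pt "-0.725 0.62 0.1 0 0" --pt "-0.725 0.62 0.3 0 0" --pt "-0.725 0.62 0.48 0 0" --pt "-0.725 0.62 0.48 0 0" --pt "-0.725 0.62 0.48 0 0"

```text
time_s: 10.62
ee_pos: [387.6, -320.3, 45.4]
ee_rot: [-179.6, 0.2, 19.8]
force: [0.5, -0.3, -2.0]
gripper_width: 24.7
gripper_force: 30.0
```

```bash
python3 - <<'E'
from h import *
go(390,-322,46,19.8); s=state(); print(s['gripper_width'],s['force'])
E
```

```text
at [ 387.6 -320.3   45.4] 19.81 -> shift [ 0.0085  0.0123 -0.0029] turn 0.0001
24.718370846008693 [ 0.50416221 -0.32877298 -1.99621651]
```

servo_tool --pt "0 0 0 0 0.2" --pt "0 0 0 0 0.45" --pt "0 0 0 0 0.45" --pt "0 0 -0.15 0 0.45" --pt "0 0 -0.35 0 0.45" --pt "0 0 -0.55 0 0.6" --pt "0.1 0.07 -0.73 -0.08 1" --pt "0.25 0.15 -0.73 -0.16 1" --pt "0.4 0.25 -0.73 -0.24 1" --pt "0.6 0.4 -0.73 -0.32 1" --pt "0.75 0.5 -0.73 -0.4 1" --pt "0.93 0.6 -0.73 -0.48 1" --pt "0.93 0.6 -0.73 -0.56 1" --pt "0.93 0.6 -0.73 -0.64 1" --pt "0.93 0.6 -0.73 -0.72 1" --pt "0.93 0.6 -0.73 -0.8 1" --pt "0.93 0.6 -0.73 -0.87 1" --pt "0.93 0.6 -0.73 -0.87 1" --pt "0.93 0.6 -0.73 -0.87 1"

```text
time_s: 12.2
ee_pos: [605.6, -372.0, 195.8]
ee_rot: [179.9, 0.1, 97.9]
force: [-0.5, -0.5, -0.4]
gripper_width: 91.0
gripper_force: 0.0
```

```bash
python3 - <<'E'
from h import *
s=state(); print(s['time_s'],s['ee_pos'],s['ee_rot'])
im=save('wrist','w2.png'); np.save('w2T.npy',np.array(vision.camera_info('wrist')['T']))
im2=save('top','top2.png')
a=cv2.resize(im[0:270,190:510,::-1],None,fx=1.25*1.7,fy=1.25*1.7,interpolation=cv2.INTER_CUBIC)
cv2.imwrite('pics/w2b.png',a)
E
```

```text
12.2 [ 605.58561757 -372.02889393  195.76538131] [1.79881153e+02 1.02668086e-01 9.79472262e+01]
```

View pics/w2b.png

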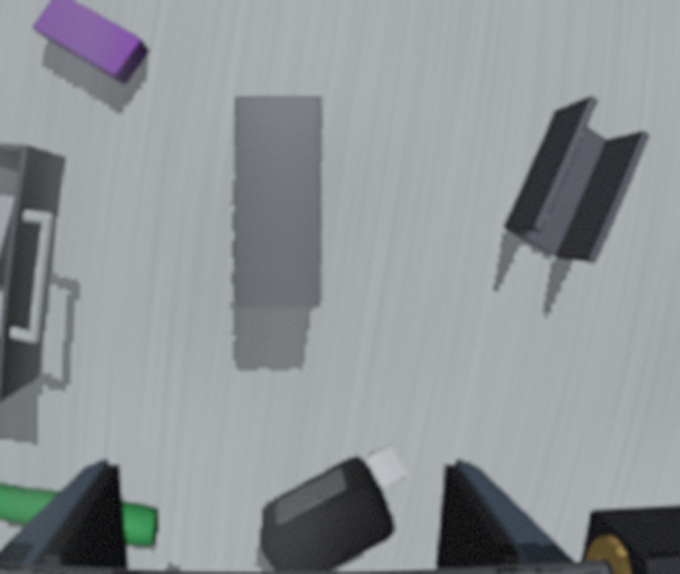

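The view shows the tube's top face at corners (235,97), (321,97), (320,306) and (234,306), with the channel well clear at (580,180).

```bash
python3 - <<'E'
from h import *
o=np.array([onz('wrist',190+a/2.125,b/2.125,60) for a,b in [(235,97),(321,97),(320.5,306),(234,306)]])
d=(o[0]+o[1]-o[2]-o[3])/2; w=(o[1]+o[2]-o[0]-o[3])/2
yaw=np.degrees(np.arctan2(d[1],d[0])); print(o.mean(0),np.linalg.norm(d),np.linalg.norm(w),yaw,np.degrees(np.arctan2(w[1],w[0])))
go(*o.mean(0)[:2],90,yaw)
E
```

```text
[ 591.25983904 -279.6414494    60.        ] 98.32360277851602 39.783997486766744 97.82494608559531 7.9875740592495825
at [ 605.4 -372.   195.1] 97.98 -> shift [ 0.4672 -0.0059  0.5256] turn 0.0018
```

servo_tool --force 45 --pt "0.2 -0.005 0 0 1" --pt "0.4 -0.005 0.1 0 1" --pt "0.467 -0.005 0.3 0 1" --pt "0.467 -0.005 0.5 0 1" --pt "0.467 -0.005 0.55 0 1" --pt "0.467 -0.005 0.55 0 1" --pt "0.467 -0.005 0.55 0 1"

```text
time_s: 12.88
ee_pos: [591.9, -280.6, 84.9]
ee_rot: [179.9, 0.1, 98.0]
force: [0.2, -0.4, 1.7]
gripper_width: 91.3
gripper_force: 0.0
```

```bash
python3 - <<'E'
from h import *
go(591.3,-279.6,28,97.9)
E
```

```text
at [ 591.9 -280.6   84.9] 98.04 -> shift [ 0.0053 -0.0023  0.2846] turn 0.0016
```

servo_tool --force 45 --pt "0.003 -0.002 0.1 0 1" --pt "0.003 -0.002 0.2 0 1" --pt "0.003 -0.002 0.284 0 1" --pt "0.003 -0.002 0.284 0 1" --pt "0.003 -0.002 0.284 0 0" --pt "0.003 -0.002 0.284 0 0" --pt "0.003 -0.002 0.284 0 0" --pt "0.003 -0.002 0.284 0 0" --pt "0.003 -0.002 0.284 0 0" --pt "0.003 -0.002 0.284 0 0" --pt "0.003 -0.002 0.284 0 0"

```text
time_s: 13.8
ee_pos: [590.7, -279.2, 27.5]
ee_rot: [180.0, 0.0, 98.1]
force: [-0.3, 0.2, 0.4]
gripper_width: 47.5
gripper_force: 0.0
```

servo_tool --pt "0 0 -0.1 0 0" --pt "0 0 -0.25 0 0" --pt "0 0 -0.4 0 0" --pt "0 0 -0.4 0 0" --pt "0 0 -0.4 0 0"

```text
time_s: 14.22
ee_pos: [591.1, -279.4, 108.0]
ee_rot: [179.9, 0.1, 98.1]
force: [-0.2, 0.3, -4.9]
gripper_width: 39.7
gripper_force: 44.8
```

```bash
python3 - <<'E'
from h import *
s=state();print(s['gripper_width'],s['gripper_force'],s['force'],s['time_s']); go(593.7,20.7,108,93.45)
E
```

```text
39.747528991704044 44.811721444129944 [-0.23616521  0.30559704 -4.91480024] 14.2167
at [ 591.1 -279.4  108. ] 98.11 -> shift [1.4836e+00 2.2450e-01 1.0000e-04] turn 0.0518
```

servo_tool --pt "0.15 0.02 0 0.01 0" --pt "0.3 0.05 0 0.025 0" --pt "0.5 0.08 0 0.05 0" --pt "0.7 0.11 0 0.05 0" --pt "0.74 0.11 0 0.05 0" --pt "0.74 0.11 0 0.05 0"

```text
time_s: 14.72
ee_pos: [589.2, -126.0, 104.4]
ee_rot: [-179.7, -0.1, 93.8]
force: [0.1, -0.4, -4.8]
gripper_width: 39.9
gripper_force: 44.8
```

servo_tool --pt "0.15 0.0 0 0 0" --pt "0.3 0.02 0 0 0" --pt "0.5 0.04 0 0 0" --pt "0.7 0.05 0 0 0" --pt "0.745 0.055 0 0 0" --pt "0.745 0.055 0 0 0" --pt "0.745 0.055 0 0 0"

```text
time_s: 15.3
ee_pos: [592.4, 19.2, 105.7]
ee_rot: [-179.8, 0.1, 93.7]
force: [0.6, -0.6, -3.8]
gripper_width: 39.4
gripper_force: 44.8
```

```bash
python3 - <<'E'
from h import *
go(593.7,20.7,60,93.45); s=state(); print(s['force'],s['time_s'])
im=save('wrist','w3.png'); sc=save('scene','s3.png')
a=cv2.resize(im[120:400,190:510,::-1],None,fx=1.25,fy=1.25)
b=cv2.resize(sc[150:275,270:470,::-1],None,fx=2,fy=2,interpolation=cv2.INTER_CUBIC)
b=cv2.copyMakeBorder(b,0,350-250,0,0,cv2.BORDER_CONSTANT); cv2.imwrite('pics/w3b.png',np.hstack([a,b]))
E
```

```text
at [592.4  19.2 105.7] 93.68 -> shift [0.0073 0.0069 0.2283] turn 0.0025
[ 0.60109544 -0.6051927  -3.75748686] 15.3
```

View pics/w3b.png

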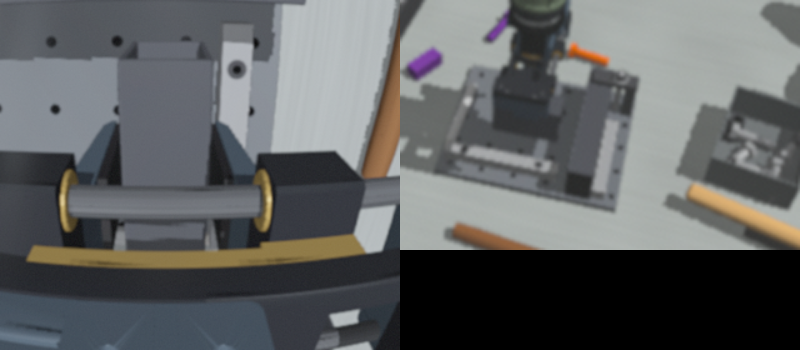

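The left panel shows the tube held between the fingers, with its front top edge at (120-210,57) and the fence at (237,90). The scene view on the right shows the pocket clear. Next I'll go down with force checks.

servo_tool --pt "0.007 0.007 0.1 0.0025 0" --pt "0.007 0.007 0.2 0.0025 0" --pt "0.007 0.007 0.22 0.0025 0" --pt "0.007 0.007 0.22 0.0025 0"

```text
time_s: 15.73
ee_pos: [592.9, 19.8, 61.4]
ee_rot: [-179.7, 0.0, 93.3]
force: [0.2, 0.7, -4.3]
gripper_width: 39.8
gripper_force: 44.8
```

servo_tool --pt "0 0 0.01 0 0" --pt "0 0 0.02 0 0" --pt "0 0 0.03 0 0" --pt "0 0 0.03 0 0"

```text
time_s: 16.07
ee_pos: [594.8, 21.2, 57.6]
ee_rot: [179.9, 0.0, 93.4]
force: [0.2, 1.0, -4.4]
gripper_width: 39.5
gripper_force: 44.8
```

```bash
python3 - <<'E'
from h import *
im=cv2.imread('pics/w3.png')
a,b=(190+120/1.25,120+57/1.25),(190+211/1.25,120+57/1.25)
# pose now differs; use top-view-independent estimate: angular width
c=vision.camera_info('wrist'); o,d1=ray('wrist',*a); _,d2=ray('wrist',*b)
d1=d1/abs(d1[2]); d2=d2/abs(d2[2]); h=40/np.linalg.norm(d1-d2); print('cam-above-tube-top',h,'cam-TCP z',c['T'][2][3]-state()['ee_pos'][2])
go(593.7,20.7,40,93.45); s=state(); print(s['force'],s['torque'],s['time_s'])
E
```

```text
cam-above-tube-top 167.08388435679706 cam-TCP z 170.71389235499294
at [594.8  21.2  57.6] 93.37 -> shift [-0.0021 -0.0055  0.0881] turn -0.0008
[ 0.23779618  1.04697228 -4.36769895] [ 0.03771013 -0.16631208 -0.05511814] 16.0667
```

servo_tool --pt "0 0 0.01 0 0" --pt "0 0 0.02 0 0" --pt "0 0 0.03 0 0" --pt "0 0 0.03 0 0"

```text
time_s: 16.4
ee_pos: [596.5, 21.2, 56.1]
ee_rot: [179.6, 0.0, 93.4]
force: [-3.8, -2.7, 19.9]
gripper_width: 39.7
gripper_force: 45.0
```

servo_tool --pt "0 0 0.01 0 0" --pt "0 0 0.02 0 0" --pt "0 0 0.02 0 0"

```text
time_s: 16.65
ee_pos: [596.6, 21.2, 55.8]
ee_rot: [179.6, 0.1, 93.4]
force: [-10.9, -1.0, 39.1]
gripper_width: 39.7
gripper_force: 45.1
```

Contact came at z≈56, so the fingers hold the tube 44 mm above its underside. I'll regrip lower while it stands flat on the plate.

servo_tool --pt "0 0 -0.02 0 0.7" --pt "0 0 -0.02 0 0.7" --pt "0 0 0 0 0.7" --pt "0 0 0 0 0.7" --pt "0 0 0 0 0.7"

```text
time_s: 17.07
ee_pos: [593.8, 21.4, 46.1]
ee_rot: [-179.9, 0.0, 93.4]
force: [0.7, 0.5, 0.2]
gripper_width: 63.6
gripper_force: 0.0
```

```bash
python3 - <<'E'
from h import *
go(593.7,20.7,40,93.45); s=state(); print(s['gripper_width'],s['force'],s['torque'],s['time_s'])
E
```

```text
at [593.8  21.4  46.1] 93.39 -> shift [-0.0033 -0.0009  0.0305] turn -0.0007
63.58912153978535 [0.71585017 0.45315934 0.17113712] [-0.04411375 -0.08656727  0.03525154] 17.0667
```

servo_tool --force 50 --pt "0 0 0.025 0 0.7" --pt "0 0 0.025 0 0.7" --pt "0 0 0.025 0 0.7" --pt "0 0 0.025 0 0" --pt "0 0 0.025 0 0" --pt "0 0 0.025 0 0" --pt "0 0 0.025 0 0" --pt "0 0 0.025 0 0" --pt "0 0 0.025 0 0" --pt "0 0 0.025 0 0" --pt "0 0 0.025 0 0"

```text
time_s: 17.98
ee_pos: [594.8, 21.4, 42.3]
ee_rot: [179.9, 0.0, 93.4]
force: [2.1, -0.2, -0.3]
gripper_width: 40.2
gripper_force: 50.0
```

```bash
python3 - <<'E'
from h import *
go(607.5,41.6,41,93.45); s=state(); print(s['gripper_width'],s['force'],s['torque'],s['time_s'])
im=save('wrist','w4.png')
a=cv2.resize(im[60:270,190:510,::-1],None,fx=2.4,fy=2.4,interpolation=cv2.INTER_CUBIC); cv2.imwrite('pics/w4b.png',a)
E
```

```text
at [594.8  21.4  42.3] 93.39 -> shift [0.0973 0.0694 0.0066] turn -0.0007
40.238910426767305 [ 2.14783545 -0.2326271  -0.31198708] [-0.01522277 -0.29683191 -0.01250985] 17.9833
```

View pics/w4b.png

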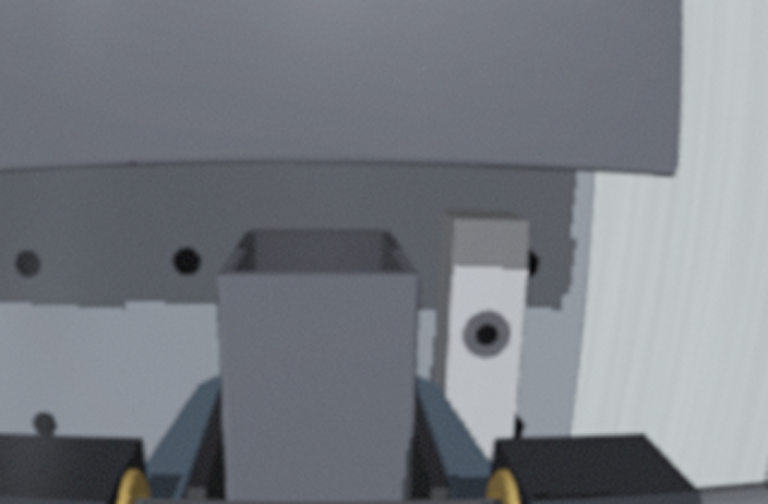

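The tube stands on the plate in the grip, with its front top edge at (219-416,272), the fence edge at (452,218), and the rail's top edge at row ~162. I'll compute the remaining gaps.

```bash
python3 - <<'E'
from h import *
C=lambda a,b:(190+a/2.4,60+b/2.4)
a=np.radians(3.45); ex=np.array([np.cos(a),np.sin(a)]); ey=np.array([-ex[1],ex[0]]); c=np.array([624.4,92.7])
J=lambda n,p,z:print(n,[round(float((onz('wrist',*C(*p),z)[:2]-c)@e),1) for e in(ex,ey)])
J('tubeL',(219,273),72);J('tubeR',(416,273),72)
J('tubeL2',(224,490),72);J('tubeR2',(411,490),72)
J('fence',(453,218),32);J('fence2',(446,400),32);J('rail',(130,163),72);J('rail',(580,166),72);J('rail',(350,161),72)
E
```

```text
tubeL [-52.7, -21.4]
tubeR [-14.4, -21.4]
tubeL2 [-53.7, -68.7]
tubeR2 [-13.5, -68.7]
fence [-0.0, -15.5]
fence2 [0.4, -63.6]
rail [-69.6, 0.5]
rail [18.0, 0.6]
rail [-27.4, 0.2]
```

servo_tool --pt "0.03 0.02 0 0 0" --pt "0.06 0.04 0 0 0" --pt "0.09 0.055 0 0 0" --pt "0.09 0.055 0 0 0" --pt "0.09 0.055 0 0 0"

```text
time_s: 18.45
ee_pos: [605.0, 41.4, 42.3]
ee_rot: [179.9, -0.1, 93.4]
force: [1.4, 2.4, 2.2]
gripper_width: 40.0
gripper_force: 50.0
```

servo_tool --pt "0 0.005 0 0 0" --pt "0 0.01 0 0 0" --pt "0 0.015 0 0 0" --pt "0 0.015 0 0 0" --pt "0 0.015 0 0 0"

```text
time_s: 18.87
ee_pos: [606.6, 40.2, 42.3]
ee_rot: [-179.9, -0.0, 93.4]
force: [-1.5, 1.4, 5.3]
gripper_width: 39.3
gripper_force: 50.0
```

servo_tool --pt "0.005 0.005 0 0 0" --pt "0.01 0.01 0 0 0" --pt "0.01 0.01 0 0 0" --pt "0.01 0.01 0 0 0"

```text
time_s: 19.2
ee_pos: [607.1, 40.5, 42.4]
ee_rot: [-179.7, 0.1, 93.4]
force: [-5.3, -4.0, 8.7]
gripper_width: 39.9
gripper_force: 50.0
```

servo_tool --pt "0.005 0.005 0 0 0" --pt "0.01 0.01 0 0 0" --pt "0.01 0.01 0 0 0" --pt "0.01 0.01 0 0 0"

```text
time_s: 19.53
ee_pos: [607.2, 41.2, 42.5]
ee_rot: [-179.5, 0.2, 93.3]
force: [-9.2, -9.1, 11.9]
gripper_width: 40.0
gripper_force: 50.0
```

servo_tool --pt "0.008 0.005 0.002 0 0" --pt "0.016 0.01 0.005 0 0" --pt "0.016 0.01 0.005 0 0" --pt "0.016 0.01 0.005 0 0"

```text
time_s: 19.87
ee_pos: [607.2, 42.7, 42.6]
ee_rot: [-179.3, 0.4, 93.4]
force: [-14.9, -13.9, 21.3]
gripper_width: 39.9
gripper_force: 50.0
```

```bash
python3 - <<'E'
from h import *
s=state(); print(s['force'],s['torque'],s['ee_pos'],s['ee_rot'],s['time_s'])
im=save('wrist','w5.png')
a=cv2.resize(im[60:270,190:510,::-1],None,fx=2.4,fy=2.4,interpolation=cv2.INTER_CUBIC); cv2.imwrite('pics/w5b.png',a)
E
```

```text
[-14.9142364  -13.92661171  21.25684898] [-2.09194611  2.56576596 -0.50014158] [607.2319117   42.74422718  42.5701065 ] [-179.29207512    0.37631873   93.35819956] 19.8667
```

View pics/w5b.png

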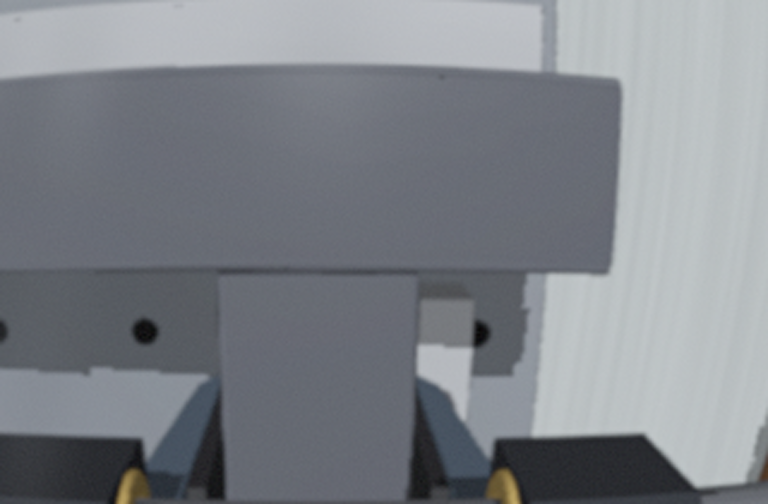

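The tube is near the rail, with only a thin dark line at row 270. The y force so far may be just friction, so I'll ease the downward and fence push and press on toward the rail.

servo_tool --pt "0 -0.01 -0.008 0 0" --pt "0 -0.01 -0.008 0 0" --pt "0.006 -0.01 -0.008 0 0" --pt "0.01 -0.01 -0.008 0 0" --pt "0.01 -0.01 -0.008 0 0" --pt "0.01 -0.01 -0.008 0 0"

```text
time_s: 20.42
ee_pos: [607.0, 43.5, 42.5]
ee_rot: [-179.5, 0.5, 93.4]
force: [-7.4, -17.4, 8.2]
gripper_width: 39.7
gripper_force: 50.0
```

servo_tool --pt "0.005 0 0 0 0" --pt "0.01 0 0 0 0" --pt "0.01 0 0 0 0" --pt "0.01 0 0 0 0"

```text
time_s: 20.75
ee_pos: [607.0, 43.6, 42.5]
ee_rot: [-179.5, 0.7, 93.5]
force: [-6.6, -22.6, 8.8]
gripper_width: 39.9
gripper_force: 50.0
```

servo_tool --pt "0.005 0 0 0 0" --pt "0.01 0 0 0 0" --pt "0.01 0 0 0 0" --pt "0.01 0 0 0 0"

```text
time_s: 21.08
ee_pos: [607.0, 43.8, 42.5]
ee_rot: [-179.5, 0.8, 93.5]
force: [-6.7, -28.9, 8.8]
gripper_width: 39.8
gripper_force: 50.0
```

The rail contact now holds at about 29 N. Next is the push toward the fence with a little downward force.

servo_tool --pt "0 0.01 0.002 0 0" --pt "0 0.02 0.004 0 0" --pt "0 0.03 0.005 0 0" --pt "0 0.03 0.005 0 0" --pt "0 0.03 0.005 0 0"

```text
time_s: 21.5
ee_pos: [607.3, 43.8, 42.6]
ee_rot: [-178.8, 0.8, 93.5]
force: [-20.6, -28.5, 23.4]
gripper_width: 39.7
gripper_force: 50.0
```

servo_tool --force 22 --pt "0 0 0 0 0" --pt "0 0 0 0 0" --pt "0 0 0 0 0"

```text
time_s: 21.75
ee_pos: [607.0, 47.3, 41.1]
ee_rot: [-178.8, 0.5, 93.4]
force: [-18.8, -17.4, 16.5]
gripper_width: 39.8
gripper_force: 22.0
```

servo_tool --force 50 --pt "0 0 0 0 0" --pt "0 0 0 0 0" --pt "0 0 0 0 0" --pt "0 0 0 0 0"

```text
time_s: 22.08
ee_pos: [607.0, 47.3, 41.1]
ee_rot: [-178.8, 0.5, 93.4]
force: [-19.0, -17.5, 16.6]
gripper_width: 39.6
gripper_force: 50.0
```

The tube is now free to lie flush, but the tool rolled about 1° under the fence push because the fence is low. I'll reduce the x push and add downward force so the tube sits flat.

servo_tool --pt "0 -0.008 0.008 0 0" --pt "0 -0.012 0.018 0 0" --pt "0 -0.012 0.018 0 0" --pt "0 -0.012 0.018 0 0" --pt "0 -0.012 0.018 0 0"

```text
time_s: 22.5
ee_pos: [607.0, 47.3, 41.0]
ee_rot: [-179.1, 0.5, 93.4]
force: [-20.1, -18.5, 30.6]
gripper_width: 39.8
gripper_force: 50.0
```

```bash
python3 - <<'E'
from h import *
s=state(); print(s['force'],s['torque'],s['ee_pos'],s['ee_rot'],s['time_s'])
E
```

```text
[-20.13470289 -18.46734739  30.59099851] [-3.08030433  3.68256438 -0.44062835] [606.9728089   47.26615107  40.99095825] [-179.12427252    0.52580876   93.42981247] 22.5
```

servo_tool --pt "0 -0.01 0 0 0" --pt "0 -0.02 0 0 0" --pt "0 -0.02 0 0 0" --pt "0 -0.02 0 0 0" --pt "0 -0.02 0 0 0"

```text
time_s: 22.92
ee_pos: [606.8, 47.3, 40.8]
ee_rot: [-179.6, 0.5, 93.4]
force: [-12.8, -18.2, 24.6]
gripper_width: 39.6
gripper_force: 50.0
```

```bash
python3 - <<'E'
from h import *
s=state(); print(s['force'],s['ee_pos'],s['ee_rot'],s['time_s'])
im=save('wrist','w6.png'); save('top','top6.png')
a=cv2.resize(im[60:270,190:510,::-1],None,fx=2.4,fy=2.4,interpolation=cv2.INTER_CUBIC); cv2.imwrite('pics/w6b.png',a)
E
```

```text
[-12.7580167  -18.16863457  24.55422362] [606.80043139  47.25466318  40.81933239] [-179.60661321    0.51989678   93.43543742] 22.9167
```

View pics/w6b.png

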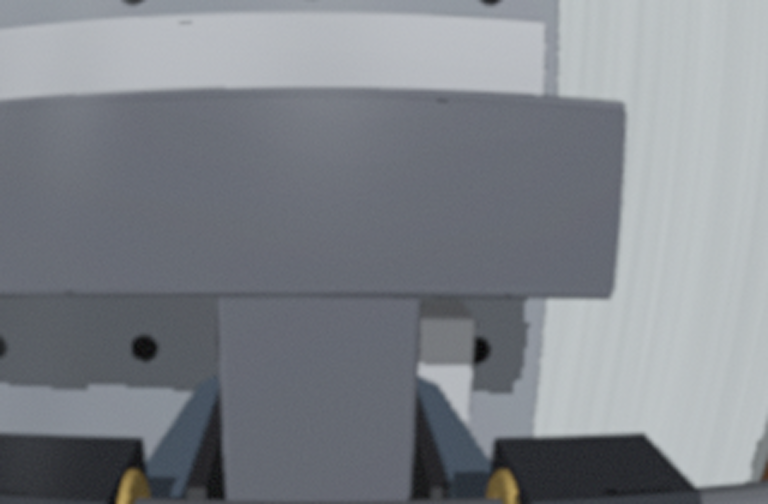

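The tube's end is now flush on the rail with no dark line, and its side is against the fence. I've used my 10 views, so I'll check the rest numerically.

```bash
python3 - <<'E'
from h import *
a=cv2.imread('pics/top0.png');b=cv2.imread('pics/top6.png')
d=(cv2.absdiff(cv2.GaussianBlur(a,(3,3),0),cv2.GaussianBlur(b,(3,3),0)).max(2)>22).astype('uint8')
d=cv2.dilate(d,np.ones((3,3)))
n,_,st,_=cv2.connectedComponentsWithStats(d)
for s in st[1:]:
    if s[4]>25: print(s)
s=state(); print(s['force'],s['ee_pos'],s['gripper_width'],s['time_s'])
E
```

```text
[  106   139   244   261 25713]
[ 351  174   97   78 4844]
[325 228  14  13 131]
[164 234  28  11 171]
[417 248  14  14 161]
[427 248  23  38 474]
[  330   262   272   138 13985]
[415 290   5   8  37]
[ 592  299   48   41 1591]
[317 374   5   6  28]
[319 381  23  19 292]
[368 389  18  11 129]
[-13.07498958 -18.10132285  23.57962219] [606.82502322  47.24918818  40.84325041] 39.53396895877618 23.0167
```

```bash
python3 -c "
from workcell import job_done; print(job_done())"
```

```text
the job is handed in; nothing more can be done
None
```

The job is handed in at about 23 s: bolt and offcut were dropped in their bins (before/after image change only, not viewed close up), and the box section is held flush in the corner at about 13 N on the fence and 18 N on the rail.

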